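Bed the cover glass in the slide press

ROBOT

A 6-joint arm with a two-finger parallel gripper is mounted at the origin on the work surface. World frame = base frame: x ahead of the robot, y to its left, z up, the work surface at z = 0. Lengths are in mm, angles in rad, forces in N, time in s.
With the tool pointing down it reaches from about 400 to 825 mm from the base axis. Payload 7 kg.
Tool frame: the origin (TCP) lies at the very end of the fingers, on their centre line; the grasp point (between the pads) lies 19 mm behind it (env.grip_depth is the distance from the TCP to the grasp point, in mm); z points along the fingers, x is the direction in which the jaws open and shut, and the axes are right-handed (so a half turn about z gives the same grasp; the last joint's range is limited). The gripper opens to 88 mm and grips with 3 to 60 N. Pads are 19 mm wide; open, the fingers measure 130 mm over their backs; the gripper's body (78 mm by 193 mm) begins 47 mm behind the grasp point.
Start: joints at [1.477, 0.359, 0.012, 0, -1.224, -0.288], TCP at [251.506, 626.37, 226.561] pointing down, gripper open.
Joint ranges: [-3.07, 3.07], [-1.43, 2.12], [-1.02, 1.25], [-3.03, 1.67], [-3.05, -0], [-3.03, 3.03]. Speed limits (rad/s): [2.39, 2.39, 3.01, 3.14, 3.14, 3.14].

INTERFACE

Orientations are given as a rotation vector (axis times angle).
In Python, from bench import sensors, eyes, env gives the robot as it stands.
- The arm moves only by the tool jog_arm, never from a script. Its argument "rows" is a list of rows, each an object of numbers: "ax", "ay", "az": the turn, a rotation vector about the tool's x, y, z each as a share of 30 degrees, from -1 to 1; "tx", "ty", "tz": the shift along the tool's x, y, z each as a share of 0.1 m, from -1 to 1; "jaw": the gripper's target within -1 to 1 (shut at 1, half-way at 0, fully open at -1). A call has 1 to 12 rows; each row shifts and turns the commanded pose from where the row before left it, along the tool's axes as they then stand; what a row does not reach is not made up. A row lasts 1/8 s, in which the tool goes at most 62.5 mm and 10.7 degrees, less where a joint would pass 70% of its speed; a pose out of reach is approached as far as the arm can. A call with a number of a shift or a turn outside -1 to 1 is refused whole. A call with a gripper value outside its range is refused whole. The fingers move at their own pace and stop on an object; "newtons" is the grip in N (left out, the last holds). Time passes only in rows, so rows that do not move let the fingers close. It gives the time, the measured TCP pose, the force and the opening at its end, in the units of the state.
- sensors.get_state(): the state, without advancing time (a new reading comes with each control period).
- eyes.read_camera(name): name is "scene" or "top" or "wrist"; returns the picture (400x640x3 uint8, red, green, blue); there is no depth.
- eyes.get_calibration(name): a dict with "vfov" (degrees; the focal length in pixels is half the picture's height over the tangent of half this angle, whatever the lens; pixels are square), "cx", "cy" (the principal point, pixels), "k1" (the pictures are not rectified: a ray, as slopes to the right and down, at radius r is drawn at 1 + k1 r^2 times it, then the intrinsics apply), "position" and "rotation" of the camera in the world. Camera axes: x right, y down, z forward; pixel columns grow to the right and rows downward; lengths in mm; the calibration is good to about 2 mm. A picture is of the moment at which its call begins: read the wrist's pose just before it. get_calibration takes no time and is no camera call; for the wrist camera it gives the pose at the moment of the call.
- env.hand_in(): hands the job in, once; it reports no verdict.
The state is a dict: "time_s": time; "qpos": joint angles; "dq": joint speeds; "tau": joint torques, N m; "ee_pos": TCP position; "tool_rot": TCP orientation; "force": force on the tool from outside, world axes, zero at the start; "wrist_torque": the same for the moment, N m; "finger_gap": finger opening in mm.
Only numpy, scipy, OpenCV 4.12 (cv2) and the standard library are available. Lean on these libraries where they do the work, as an engineer would, in place of code of your own. Each camera call takes 0.05 s, during which the arm holds its last target. There are 200 camera calls.

TASK

Slide the slide carrier home on the bed of the hand press, its end flush against the rear fence and its long side flush against the side rail. Then pull the sprung lever down until you feel the foot land on the cover glass, pull about 10 N harder than the return spring alone needs (about 40 N at the foot), hold that for a second without crushing the glass, and ease the lever slowly back up to its rest, never letting it fly up. Leave the carrier flush under the press, the lever up and released, and the things standing around undisturbed.

Things in the scene. Friction and masses are not known exactly. Their poses are not given: they have to be found in the camera images.
- press: White hand press fixed to the table. Origin at table height below the ram's axis; x from its open front to the column behind, y to the lever's side, z up. Its bed, 290 x 160 mm (x -180 to 110, y -60 to 100), has its top at z = 20 mm. A head (z 115 to 210, x -28 to 110, y -35 to 85) overhangs it from a column (x from 62). A ram with a sprung foot comes down at x = y = 0.
- corner (a point): Point on the press's bed in the corner of two steel strips 14 mm tall, at x = 45, y = -30, z = 20 mm of the press; axes as the press. The rear fence (front face at x = 45) runs from here 85 mm to +y; the side rail (inner face at y = -30) runs from here 145 mm to -x.
- ram: Vertical steel ram 26 mm square, with the screw and 22 mm round foot it carries. Origin on its axis, 45 mm above the table when up. Moves down 46 mm per rad of lever, 35 mm in all. The foot's screw is set anew each start: lever up, the foot hangs 6 to 20 mm above the glass. The foot's buffer spring: after landing each mm of ram adds 5 N.
- lever (a joint): Lever angle, rad: 0 = rest (up, 0.49 above level, pointing to the press's +y), grows as pulled down, 0.76 = lower stop. A spring drives it up; free, it flies. Keep its rise well under 1 rad/s (0.18 m/s at the handle). Downward pull at the handle for the spring alone: 3.5 N at rest rising evenly to 5 N at the stop (a gripped bar adds some friction); each 10 N at the foot adds 2.6 N.
- handle (a point): Middle of the black round handle bar, 22 mm diameter, 95 mm long, along the press's x (x = -120 to -25, this point at -75 mm), 180 mm from the lever's hinge axis, which runs along the press's x through y = 46, z = 160 mm of the press. Lever up: at y = 205, z = 245 mm of the press. Site axes turn with the lever.
- carrier: Loose aluminium slide carrier, about 250 g: plate 150 x 60 x 8 mm bearing a glass slide (top 10 mm above the underside, cover glass at x = 30 mm) and an upright tab. Origin at the underside's centre, x along its length away from the tab. Starts on the bed, 40 to 70 mm out to the front, off the rail, askew. Home: origin at x = -30, y = 0, z = 20 mm of the press, x axes alike.
- tab (a point): On the carrier's upright tab: 24 mm along the carrier's x, 8 mm thick along its y, rising from 8 to 42 mm above the underside. This point: mid-thickness, 34 mm above the underside, x = -62 mm of the carrier.
- slide_box: Bystander: open white box of slides, 85 x 110 x 35 mm, 300 g. Origin at the centre of its underside.
- reagent: Bystander: small amber bottle, 44 mm diameter, 85 mm tall, 150 g. Origin at the centre of its underside.
- tumbler: Bystander: lilac plastic tumbler, 72 mm diameter, 100 mm tall, 120 g. Origin at the centre of its underside.
Not all that is in view belongs to the job. Leave any green look-alike of the carrier alone.

How it is judged (in metres and radians):
On the way, in this order (a step that is already met when the one before it is completed fails the run):
1. the carrier lies flush in the corner of fence and rail, lever still up (x of carrier in the frame of press between -0.0335 and -0.0265 m and y of carrier in the frame of press between -0.0035 and 0.0035 m and z of carrier in the frame of press between 0.016 and 0.024 m and angle between the x axis of carrier and the x axis of press, either way round below 0.04 rad and value of joint lever below 0.15 rad and contact force between ram and carrier below 1 N), for 0.3 s.
2. the foot presses the cover glass with 28 to 55 N (x of carrier in the frame of press between -0.0335 and -0.0265 m and y of carrier in the frame of press between -0.0035 and 0.0035 m and z of carrier in the frame of press between 0.016 and 0.024 m and angle between the x axis of carrier and the x axis of press, either way round below 0.04 rad and contact force between ram and carrier between 28 and 55 N), for 0.7 s.
3. the lever is eased back up to its rest (value of joint lever below 0.05 rad), for 0.2 s.
At the end, for the whole second after the job is handed in: Carrier on the bed, flush with the rear fence and side rail (within 3.5 mm each and 0.04 rad) and at rest; lever up at its rest (under 0.05 rad), foot off the glass (x of carrier in the frame of press between -0.0335 and -0.0265 m and y of carrier in the frame of press between -0.0035 and 0.0035 m and z of carrier in the frame of press between 0.016 and 0.024 m and angle between the x axis of carrier and the x axis of press, either way round below 0.04 rad and value of joint lever below 0.05 rad and linear speed of carrier below 0.01 m/s and contact force between ram and carrier below 1 N); the robot touches nothing.
It fails at once if the glass is crushed (over 70 N from the foot) (contact force between ram and carrier above 70 N).
It fails at once if the lever flies back up (faster than 1.2 rad/s) (velocity of joint lever below -1.2 rad/s).
It fails at once if the foot presses on a carrier that is not flush in its corner (contact force between ram and carrier above 5 N and not (x of carrier in the frame of press between -0.0335 and -0.0265 m and y of carrier in the frame of press between -0.0035 and 0.0035 m and z of carrier in the frame of press between 0.016 and 0.024 m and angle between the x axis of carrier and the x axis of press, either way round below 0.04 rad)).
It fails at once if the slide box, bottle or tumbler is disturbed (moved 20 mm) (distance of any of slide_box, reagent, tumbler from where it was at the start of the episode above 0.02 m).
It also fails if it takes over 72 s, if anything falls off the work surface, if the arm or the gripper's body presses on something with over 40 N, if the wrist force passes 120 N, or if a joint passes its speed limit or range.

## Working session

There is one attempt and no reset: what is moved stays moved. The work goes in short steps, Python scripts to look and compute and a tool call to move; the robot and the scene stay as the last step left them, time stands still between calls to the robot, and variables do not carry over. Pictures are saved under pics/ and viewed, about 8 in all and at most 12, crops included, and the job is handed in when it is done.

Besides the shell and the picture viewer there is one more tool, called in YAML: its name, and indented under it one key for each argument. jog_arm: Moves the arm, as the interface text tells. Its arguments: {"type":"object","properties":{"rows":{"type":"array"},"newtons":{"type":"number"}},"required":["rows"]}

```bash
mkdir -p pics; cat > h.py <<'E'
import numpy as np, cv2
from scipy.spatial.transform import Rotation as R
from bench import sensors, eyes, env
def ray(c,px):
    f=200/np.tan(np.radians(c['vfov'])/2)
    d=np.array([(px[0]-c['cx'])/f,(px[1]-c['cy'])/f]); u=d.copy()
    for _ in range(20): u=d/(1+c['k1']*(u@u))
    M=np.array(c['rotation']); M=M if M.shape==(3,3) else R.from_rotvec(M).as_matrix()
    return np.array(c['position'],float), M@np.array([u[0],u[1],1.])
def onz(c,px,z):
    p,d=ray(c,px); return p+d*(z-p[2])/d[2]
def proj(c,X):
    f=200/np.tan(np.radians(c['vfov'])/2)
    M=np.array(c['rotation']); M=M if M.shape==(3,3) else R.from_rotvec(M).as_matrix()
    v=M.T@(np.array(X,float)-np.array(c['position'])); u=v[:2]/v[2]
    u=u*(1+c['k1']*(u@u)); return u*f+[c['cx'],c['cy']]
def snap(n,name):
    c=eyes.get_calibration(n); im=eyes.read_camera(n); cv2.imwrite(f'pics/{name}.png',im[:,:,::-1]); return c,im
E
python3 - <<'E'
from h import *
for n in ('scene','top'):
    c,im=snap(n,n+'0'); print(n,c)
print(sensors.get_state())
E
```

```text
scene {'vfov': 55.62698427106588, 'cx': 319.5193443655565, 'cy': 193.57525836299095, 'k1': -0.0628439144983658, 'position': array([390.06617824, 234.022268  , 985.1429752 ]), 'rotation': array([-0.91517033,  2.85761187, -0.48266753])}
top {'vfov': 53.55778980378974, 'cx': 317.3910408578187, 'cy': 196.61831016003447, 'k1': -0.10020422765036423, 'position': array([ 464.18570537,    1.52446089, 1071.36934723]), 'rotation': array([-2.14845627,  2.19700172, -0.03169297])}
{'time_s': 0.1, 'qpos': array([ 1.47709955e+00,  3.59313496e-01,  1.11549138e-02, -2.70659689e-04,
       -1.22412360e+00, -2.88097605e-01]), 'dq': array([ 0.00090541, -0.00229109,  0.00270829,  0.00192044,  0.0013125 ,
        0.00044803]), 'tau': array([-2.70290860e-03, -5.84163773e+01,  2.93749416e+01,  7.01546252e+00,
        1.01930456e-02, -4.34076003e-05]), 'ee_pos': array([251.3724017 , 625.97475545, 225.72628838]), 'tool_rot': array([ 1.75883287e+00, -2.60171972e+00,  1.54827859e-03]), 'force': array([0.14299384, 0.05916303, 1.25886981]), 'wrist_torque': array([-0.04282352,  0.08464311, -0.00038892]), 'finger_gap': 87.59364314197023}
```

View pics/scene0.png

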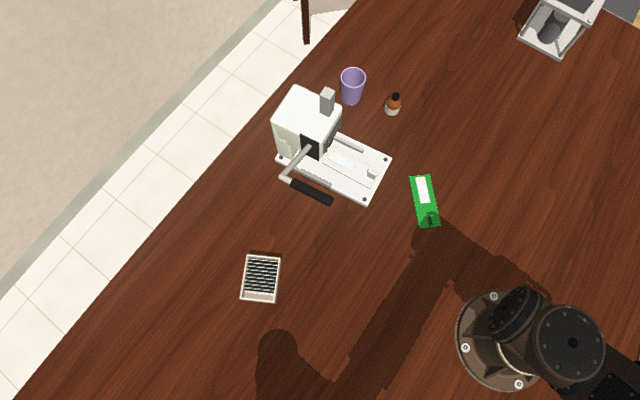

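View pics/top0.png

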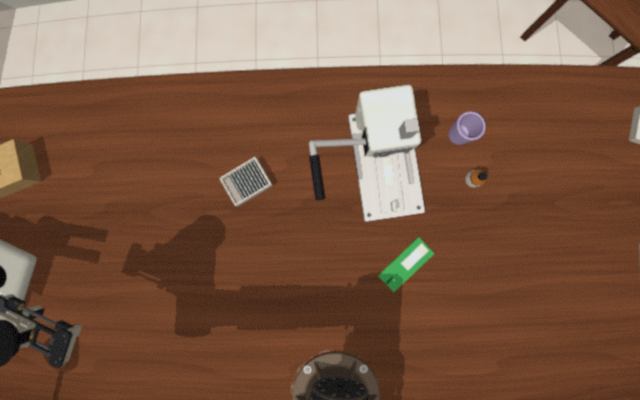

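The top view shows the press at (390,150), its front towards the robot. The lever handle is the black bar at (317,177), the carrier's tab is near (395,205), and the green decoy is at (407,263). The slide box is at (245,181), the tumbler at (467,128) and the bottle at (477,178). I'll enlarge the press.

```bash
python3 - <<'E'
from h import *
im=cv2.imread('pics/top0.png')[75:225,295:435]
cv2.imwrite('pics/c1.png',cv2.resize(im,None,fx=4,fy=4,interpolation=cv2.INTER_CUBIC))
c=eyes.get_calibration('top')
for n,p,z in [('fl',(369,215),20),('fr',(419,209),20),('handle near',(320,198),245),('handle far',(315,156),245),('box',(245,181),35)]: print(n,onz(c,p,z).round(1))
E
```

```text
fl [479.1 -99.1  20. ]
fr [ 491.8 -232.1   20. ]
handle near [513.7  23.6 245. ]
handle far [602.5  32.2 245. ]
box [576.1 227.3  35. ]
```

View pics/c1.png

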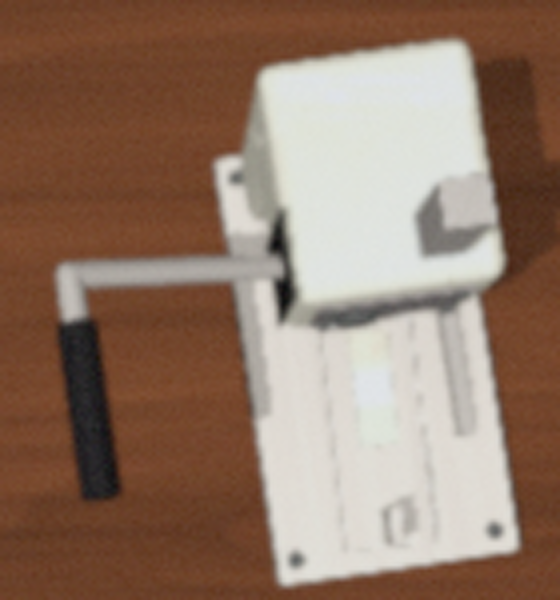

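```bash
python3 - <<'E'
from h import *
c=eyes.get_calibration('top')
cr=lambda p:(p[0]/4+295-.4,p[1]/4+75-.4)
W=np.array([onz(c,cr(p),20) for p in [(278,587),(521,549),(214,159)]])[:,:2]
P=np.array([[-180,100],[-180,-60],[110,100.]])
a,b=W-W.mean(0),P-P.mean(0)
th=np.arctan2((b[:,0]*a[:,1]-b[:,1]*a[:,0]).sum(),(b*a).sum())
M=np.array([[np.cos(th),-np.sin(th)],[np.sin(th),np.cos(th)]]); t=W.mean(0)-M@P.mean(0)
print('th',th,'org',t,'res',W-(P@M.T+t))
f=lambda p,z:(M.T@(onz(c,cr(p),z)[:2]-t)).round(1)
for n,p,z in [('Lfar',(320,330),28),('Lnear',(347,550),28),('Rfar',(413,320),28),('Rnear',(437,540),28),('hn',(100,497),245),('hf',(78,322),245),('railend',(466,434),34),('tabtop',(407,505),62)]: print(n,f(p,z))
E
```

```text
th 0.12475320953595899 org [ 654.5307099  -164.03431755] res [[-0.89608248  1.55604209]
 [ 0.49168755 -1.43474739]
 [ 0.40439493 -0.1212947 ]]
Lfar [-16.7  48.7]
Lnear [-163.3   53.8]
Rfar [-19.2 -13.4]
Rnear [-165.6   -5.7]
hn [-118.1  204.8]
hf [-25.  202.8]
railend [-99.8 -34.5]
tabtop [-140.8   16. ]
```

jog_arm:
  rows:
    - {"az": -0.3,"tz": -0.25,"jaw": -1}
    - {"az": -0.3,"tz": -0.25}
    - {"az": -0.28,"tz": -0.25}
    - {"tx": 0.575,"ty": -0.133}
    - {"tx": 0.575,"ty": -0.133}
    - {"tx": 0.575,"ty": -0.133}
    - {"tx": 0.575,"ty": -0.133}
    - {"tx": 0.575,"ty": -0.133}
    - {"tx": 0.575,"ty": -0.133}
    - {"tx": 0.575,"ty": -0.133}
    - {"tx": 0.575,"ty": -0.133}
    - {"tx": 0.575,"ty": -0.133}

```text
invalid input
```

jog_arm:
  rows:
    - {"tx": 0.575,"ty": -0.133}
    - {"tx": 0.575,"ty": -0.133}
    - {"tx": 0.575,"ty": -0.133}
    - {"tx": 0.575,"ty": -0.133}
    - {"tx": 0.575,"ty": -0.133}
    - {"tz": 0.3}
    - {"tz": 0.3}
    - {}

```text
invalid input
```

```bash
python3 - <<'E'
from h import *
s=sensors.get_state(); print(s['time_s'],s['ee_pos'],s['tool_rot'],R.from_rotvec(s['tool_rot']).as_matrix()[:,0])
c,im=snap('wrist','w1'); print(c)
E
```

```text
0.1 [251.3724017  625.97475545 225.72628838] [ 1.75883287e+00 -2.60171972e+00  1.54827859e-03] [-0.37267148 -0.92796214  0.00149691]
{'vfov': 68.89733936503337, 'cx': 316.6345626711415, 'cy': 196.92534599414745, 'k1': -0.03996355816422763, 'position': array([322.56946896, 599.20271977, 383.02300852]), 'rotation': array([ 1.65753727, -2.45421947, -0.35042234])}
```

View pics/w1.png

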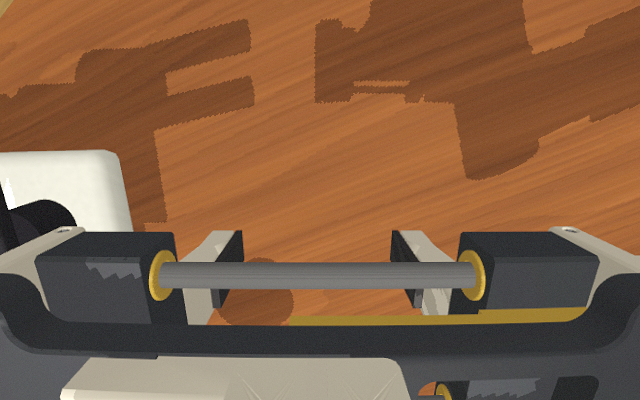

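The wrist view only showed that nothing moved: table, shadows and fingers, no press. The rows probably need every key. I'll also flip the grasp so the wrist camera stays clear of the press head.

jog_arm:
  rows:
    - {"ax": 0,"ay": 0,"az": 0.342,"tx": 0,"ty": 0,"tz": -0.1,"jaw": -1}
    - {"ax": 0,"ay": 0,"az": 0.342,"tx": 0,"ty": 0,"tz": -0.1,"jaw": -1}
    - {"ax": 0,"ay": 0,"az": 0.342,"tx": 0,"ty": 0,"tz": -0.1,"jaw": -1}
    - {"ax": 0,"ay": 0,"az": 0.342,"tx": 0,"ty": 0,"tz": -0.1,"jaw": -1}
    - {"ax": 0,"ay": 0,"az": 0.342,"tx": 0,"ty": 0,"tz": -0.1,"jaw": -1}
    - {"ax": 0,"ay": 0,"az": 0.342,"tx": 0,"ty": 0,"tz": -0.1,"jaw": -1}
    - {"ax": 0,"ay": 0,"az": 0.342,"tx": 0,"ty": 0,"tz": -0.1,"jaw": -1}
    - {"ax": 0,"ay": 0,"az": 0.342,"tx": 0,"ty": 0,"tz": -0.1,"jaw": -1}
    - {"ax": 0,"ay": 0,"az": 0.342,"tx": 0,"ty": 0,"tz": 0,"jaw": -1}
    - {"ax": 0,"ay": 0,"az": 0.342,"tx": 0,"ty": 0,"tz": 0,"jaw": -1}
    - {"ax": 0,"ay": 0,"az": 0.342,"tx": 0,"ty": 0,"tz": 0,"jaw": -1}
    - {"ax": 0,"ay": 0,"az": 0.342,"tx": 0,"ty": 0,"tz": 0,"jaw": -1}
  newtons: 20

```text
time_s: 1.65
ee_pos: [251.4, 626.2, 306.1]
tool_rot: [1.459, 2.782, -0.001]
force: [-0.1, 0.1, -0.0]
finger_gap: 87.9
```

jog_arm:
  rows:
    - {"ax": 0,"ay": 0,"az": 0.334,"tx": 0,"ty": 0,"tz": 0,"jaw": -1}
    - {"ax": 0,"ay": 0,"az": 0.334,"tx": 0,"ty": 0,"tz": 0,"jaw": -1}
    - {"ax": 0,"ay": 0,"az": 0.334,"tx": 0,"ty": 0,"tz": 0,"jaw": -1}
    - {"ax": 0,"ay": 0,"az": 0,"tx": -0.575,"ty": 0.133,"tz": 0,"jaw": -1}
    - {"ax": 0,"ay": 0,"az": 0,"tx": -0.575,"ty": 0.133,"tz": 0,"jaw": -1}
    - {"ax": 0,"ay": 0,"az": 0,"tx": -0.575,"ty": 0.133,"tz": 0,"jaw": -1}
    - {"ax": 0,"ay": 0,"az": 0,"tx": -0.575,"ty": 0.133,"tz": 0,"jaw": -1}
    - {"ax": 0,"ay": 0,"az": 0,"tx": -0.575,"ty": 0.133,"tz": 0,"jaw": -1}
    - {"ax": 0,"ay": 0,"az": 0,"tx": -0.575,"ty": 0.133,"tz": 0,"jaw": -1}
    - {"ax": 0,"ay": 0,"az": 0,"tx": -0.575,"ty": 0.133,"tz": 0,"jaw": -1}
    - {"ax": 0,"ay": 0,"az": 0,"tx": -0.575,"ty": 0.133,"tz": 0,"jaw": -1}
    - {"ax": 0,"ay": 0,"az": 0,"tx": -0.575,"ty": 0.133,"tz": 0,"jaw": -1}

```text
time_s: 3.15
ee_pos: [415.4, 119.3, 306.8]
tool_rot: [2.123, 2.316, 0.001]
force: [0.7, 0.4, -0.0]
finger_gap: 88.1
```

jog_arm:
  rows:
    - {"ax": 0,"ay": 0,"az": 0,"tx": -0.575,"ty": 0.133,"tz": 0,"jaw": -1}
    - {"ax": 0,"ay": 0,"az": 0,"tx": -0.575,"ty": 0.133,"tz": 0,"jaw": -1}
    - {"ax": 0,"ay": 0,"az": 0,"tx": -0.575,"ty": 0.133,"tz": 0,"jaw": -1}
    - {"ax": 0,"ay": 0,"az": 0,"tx": -0.575,"ty": 0.133,"tz": 0,"jaw": -1}
    - {"ax": 0,"ay": 0,"az": 0,"tx": -0.575,"ty": 0.133,"tz": 0,"jaw": -1}
    - {"ax": 0,"ay": 0,"az": 0,"tx": 0,"ty": 0,"tz": 0.5,"jaw": -1}
    - {"ax": 0,"ay": 0,"az": 0,"tx": 0,"ty": 0,"tz": 0.5,"jaw": -1}
    - {"ax": 0,"ay": 0,"az": 0,"tx": 0,"ty": 0,"tz": 0,"jaw": -1}

```text
time_s: 4.15
ee_pos: [503.7, -159.7, 203.2]
tool_rot: [-2.121, -2.31, 0.008]
force: [0.1, -0.3, 1.3]
finger_gap: 87.9
```

```bash
python3 - <<'E'
from h import *
s=sensors.get_state(); print(s['time_s'],s['ee_pos'],s['tool_rot'],s['qpos'].round(2))
c,im=snap('wrist','w2'); print(c)
E
```

```text
4.15 [ 503.68370801 -159.72663543  203.23281384] [-2.12066935 -2.3097433   0.00785001] [ 0.06  0.14 -0.34 -0.   -1.1  -1.55]
{'vfov': 68.89733936503337, 'cx': 316.6345626711415, 'cy': 196.92534599414745, 'k1': -0.03996355816422763, 'position': array([ 430.03791536, -164.97174235,  361.11059796]), 'rotation': array([1.98911308, 2.16433768, 0.30373345])}
```

View pics/w2.png

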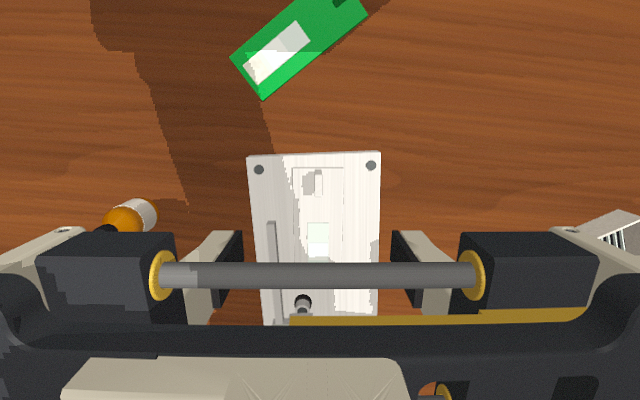

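The wrist view shows the bed front edge from (247,157) to (381,152), the carrier with its tab near (313,183), the slide at (318,240), and the rail as a strip at (272,270). I'll measure the tab precisely.

```bash
python3 - <<'E'
from h import *
c=eyes.get_calibration('wrist')
t=np.array([654.5,-164.0]);th=.125;M=np.array([[np.cos(th),-np.sin(th)],[np.sin(th),np.cos(th)]])
f=lambda p,z:(M.T@(onz(c,p,z)[:2]-t)).round(1)
for n,p,z in [('fl',(381,152),20),('fr',(247,157),20),('railend',(272,221),34),('cnL',(343,167),28),('cnR',(293,167),28),('cfarL',(344,250),28),('tab',(313,183),62)]: print(n,f(p,z),onz(c,p,z).round(1))
im=cv2.imread('pics/w2.png')[140:340,230:400]
cv2.imwrite('pics/c2.png',cv2.resize(im,None,fx=4,fy=3.5,interpolation=cv2.INTER_CUBIC)[:600])
E
```

```text
fl [-174.1  100.8] [469.2 -85.6  20. ]
fr [-174.4  -57.6] [ 488.6 -242.9   20. ]
railend [-97.9 -32. ] [ 561.4 -208.    34. ]
cnL [-159.4   55.1] [ 489.5 -129.2   28. ]
cnR [-161.7   -3.1] [ 494.5 -187.2   28. ]
cfarL [-52.9  54.9] [ 595.2 -116.1   28. ]
tab [-149.7   20.1] [ 503.5 -162.7   62. ]
```

View pics/c2.png

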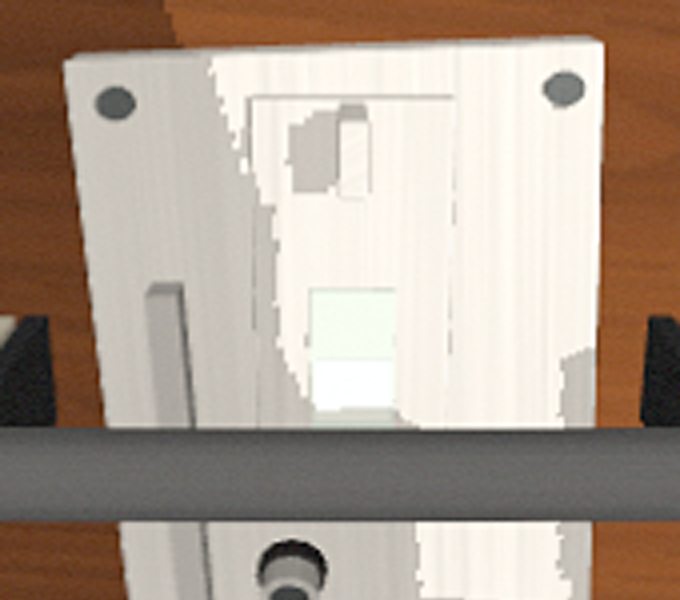

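jog_arm:
  rows:
    - {"ax": 0,"ay": 0,"az": 0,"tx": 0,"ty": -0.025,"tz": 0.418,"jaw": -1}
    - {"ax": 0,"ay": 0,"az": 0,"tx": 0,"ty": 0,"tz": 0.418,"jaw": -1}
    - {"ax": 0,"ay": 0,"az": 0,"tx": 0,"ty": 0,"tz": 0.418,"jaw": -1}
    - {"ax": 0,"ay": 0,"az": 0,"tx": 0,"ty": 0,"tz": 0.4,"jaw": -1}
    - {"ax": 0,"ay": 0,"az": 0,"tx": 0,"ty": 0,"tz": 0,"jaw": -1}
    - {"ax": 0,"ay": 0,"az": 0,"tx": 0,"ty": 0,"tz": 0,"jaw": 0}
    - {"ax": 0,"ay": 0,"az": 0,"tx": 0,"ty": 0,"tz": 0,"jaw": 0.4}
    - {"ax": 0,"ay": 0,"az": 0,"tx": 0,"ty": 0,"tz": 0,"jaw": 1}
    - {"ax": 0,"ay": 0,"az": 0,"tx": 0,"ty": 0,"tz": 0,"jaw": 1}
    - {"ax": 0,"ay": 0,"az": 0,"tx": 0,"ty": 0,"tz": 0,"jaw": 1}
    - {"ax": 0,"ay": 0,"az": 0,"tx": 0,"ty": 0,"tz": 0,"jaw": 1}
    - {"ax": 0,"ay": 0,"az": 0,"tx": 0,"ty": 0,"tz": 0,"jaw": 1}
  newtons: 20

```text
time_s: 5.7
ee_pos: [503.9, -159.8, 41.1]
tool_rot: [-2.123, -2.315, 0.0]
force: [-0.0, 0.4, -0.1]
finger_gap: 23.2
```

jog_arm:
  rows:
    - {"ax": 0,"ay": 0,"az": 0,"tx": 0,"ty": -0.03,"tz": 0.04,"jaw": 1}
    - {"ax": 0,"ay": 0,"az": 0,"tx": 0,"ty": 0,"tz": 0,"jaw": 1}
    - {"ax": 0,"ay": 0,"az": 0,"tx": 0,"ty": 0,"tz": 0,"jaw": 1}
    - {"ax": 0,"ay": 0,"az": 0,"tx": 0,"ty": 0,"tz": 0,"jaw": 1}

```text
time_s: 6.2
ee_pos: [500.5, -160.1, 36.9]
tool_rot: [-2.123, -2.314, 0.001]
force: [0.3, -0.4, -2.8]
finger_gap: 7.9
```

jog_arm:
  rows:
    - {"ax": 0,"ay": 0,"az": -0.037,"tx": 0,"ty": 0,"tz": 0,"jaw": 1}
    - {"ax": 0,"ay": 0,"az": -0.037,"tx": 0,"ty": 0,"tz": 0,"jaw": 1}
    - {"ax": 0,"ay": 0,"az": 0,"tx": 0,"ty": 0.09,"tz": 0,"jaw": 1}
    - {"ax": 0,"ay": 0,"az": 0,"tx": 0,"ty": 0.09,"tz": 0,"jaw": 1}
    - {"ax": 0,"ay": 0,"az": 0,"tx": 0,"ty": 0.09,"tz": 0,"jaw": 1}
    - {"ax": 0,"ay": 0,"az": 0,"tx": 0,"ty": 0.09,"tz": 0,"jaw": 1}
    - {"ax": 0,"ay": 0,"az": 0,"tx": 0,"ty": 0.09,"tz": 0,"jaw": 1}
    - {"ax": 0,"ay": 0,"az": 0,"tx": 0,"ty": 0.08,"tz": 0,"jaw": 1}
    - {"ax": 0,"ay": 0,"az": 0,"tx": 0,"ty": 0,"tz": 0,"jaw": 1}

```text
time_s: 7.32
ee_pos: [554.2, -153.3, 37.1]
tool_rot: [2.078, 2.356, 0.0]
force: [-0.3, 0.2, -3.0]
finger_gap: 7.9
```

jog_arm:
  rows:
    - {"ax": 0,"ay": 0,"az": 0,"tx": -0.06,"ty": 0,"tz": 0,"jaw": 1}
    - {"ax": 0,"ay": 0,"az": 0,"tx": -0.06,"ty": 0,"tz": 0,"jaw": 1}
    - {"ax": 0,"ay": 0,"az": 0,"tx": -0.06,"ty": 0,"tz": 0,"jaw": 1}
    - {"ax": 0,"ay": 0,"az": 0,"tx": 0,"ty": 0,"tz": 0,"jaw": 1}

```text
time_s: 7.82
ee_pos: [555.7, -171.9, 37.2]
tool_rot: [2.079, 2.355, 0.0]
force: [-0.9, -0.7, -2.9]
finger_gap: 7.8
```

jog_arm:
  rows:
    - {"ax": 0,"ay": 0,"az": 0,"tx": 0,"ty": 0.02,"tz": 0,"jaw": 1}
    - {"ax": 0,"ay": 0,"az": 0,"tx": 0,"ty": 0.02,"tz": 0,"jaw": 1}
    - {"ax": 0,"ay": 0,"az": 0,"tx": 0,"ty": 0.01,"tz": 0,"jaw": 1}
    - {"ax": 0,"ay": 0,"az": 0,"tx": 0,"ty": 0,"tz": 0,"jaw": 1}

```text
time_s: 8.32
ee_pos: [560.8, -170.6, 37.1]
tool_rot: [-2.078, -2.356, 0.0]
force: [1.1, 0.9, -3.7]
finger_gap: 7.9
```

jog_arm:
  rows:
    - {"ax": 0,"ay": 0,"az": 0,"tx": -0.01,"ty": 0,"tz": 0,"jaw": 1}
    - {"ax": 0,"ay": 0,"az": 0,"tx": -0.01,"ty": 0,"tz": 0,"jaw": 1}
    - {"ax": 0,"ay": 0,"az": 0,"tx": -0.01,"ty": 0,"tz": 0,"jaw": 1}
    - {"ax": 0,"ay": 0,"az": 0,"tx": 0,"ty": 0,"tz": 0,"jaw": 1}

```text
time_s: 8.82
ee_pos: [561.1, -173.8, 37.1]
tool_rot: [-2.079, -2.356, 0.0]
force: [-0.8, 0.5, -3.5]
finger_gap: 8.1
```

jog_arm:
  rows:
    - {"ax": 0,"ay": 0,"az": 0,"tx": 0,"ty": 0.01,"tz": 0,"jaw": 1}
    - {"ax": 0,"ay": 0,"az": 0,"tx": 0,"ty": 0.01,"tz": 0,"jaw": 1}
    - {"ax": 0,"ay": 0,"az": 0,"tx": 0,"ty": 0,"tz": 0,"jaw": 1}

```text
time_s: 9.2
ee_pos: [562.8, -173.4, 37.0]
tool_rot: [-2.078, -2.355, 0.001]
force: [-1.0, 0.1, -2.9]
finger_gap: 7.4
```

jog_arm:
  rows:
    - {"ax": 0,"ay": 0,"az": 0,"tx": 0,"ty": 0.01,"tz": 0,"jaw": 1}
    - {"ax": 0,"ay": 0,"az": 0,"tx": 0,"ty": 0.01,"tz": 0,"jaw": 1}
    - {"ax": 0,"ay": 0,"az": 0,"tx": 0,"ty": 0,"tz": 0,"jaw": 1}

```text
time_s: 9.57
ee_pos: [562.8, -173.2, 36.7]
tool_rot: [-2.077, -2.353, 0.004]
force: [-7.2, 0.2, 0.8]
finger_gap: 7.9
```

jog_arm:
  rows:
    - {"ax": 0,"ay": 0,"az": 0,"tx": -0.01,"ty": 0,"tz": 0,"jaw": 1}
    - {"ax": 0,"ay": 0,"az": 0,"tx": -0.01,"ty": 0,"tz": 0,"jaw": 1}
    - {"ax": 0,"ay": 0,"az": 0,"tx": 0,"ty": 0,"tz": 0,"jaw": 1}

```text
time_s: 9.95
ee_pos: [562.8, -175.0, 36.6]
tool_rot: [-2.076, -2.353, 0.004]
force: [-8.0, 2.1, 0.1]
finger_gap: 7.9
```

jog_arm:
  rows:
    - {"ax": 0,"ay": 0,"az": 0,"tx": -0.01,"ty": 0,"tz": 0,"jaw": 1}
    - {"ax": 0,"ay": 0,"az": 0,"tx": -0.01,"ty": 0,"tz": 0,"jaw": 1}
    - {"ax": 0,"ay": 0,"az": 0,"tx": 0,"ty": 0,"tz": 0,"jaw": 1}

```text
time_s: 10.32
ee_pos: [562.7, -176.1, 36.6]
tool_rot: [-2.076, -2.352, 0.003]
force: [-9.6, 8.2, 2.9]
finger_gap: 7.9
```

jog_arm:
  rows:
    - {"ax": 0,"ay": 0,"az": 0,"tx": -0.01,"ty": 0,"tz": 0,"jaw": 1}
    - {"ax": 0,"ay": 0,"az": 0,"tx": -0.01,"ty": 0.01,"tz": 0,"jaw": 1}
    - {"ax": 0,"ay": 0,"az": 0,"tx": 0,"ty": 0,"tz": 0,"jaw": 1}

```text
time_s: 10.7
ee_pos: [562.8, -176.3, 36.7]
tool_rot: [-2.074, -2.35, 0.003]
force: [-15.0, 18.9, 10.0]
finger_gap: 8.3
```

```bash
python3 - <<'E'
from h import *
s=sensors.get_state(); print(s['time_s'],s['ee_pos'],s['tool_rot'],s['force'],s['wrist_torque'])
E
```

```text
10.7 [ 562.78064078 -176.34174095   36.69040777] [-2.07416695 -2.34998166  0.00317343] [-15.03394481  18.86563789   9.95496129] [6.97101726 4.92808653 0.27385503]
```

jog_arm:
  rows:
    - {"ax": 0,"ay": 0,"az": 0,"tx": 0.015,"ty": -0.015,"tz": 0,"jaw": 1}
    - {"ax": 0,"ay": 0,"az": 0,"tx": 0.008,"ty": -0.008,"tz": 0,"jaw": 1}
    - {"ax": 0,"ay": 0,"az": 0,"tx": 0,"ty": 0,"tz": 0,"jaw": 1}

```text
time_s: 11.08
ee_pos: [562.8, -176.1, 36.8]
tool_rot: [-2.076, -2.354, 0.001]
force: [-5.4, 5.8, 0.4]
finger_gap: 8.2
```

jog_arm:
  rows:
    - {"ax": 0,"ay": 0,"az": 0,"tx": 0,"ty": 0,"tz": 0,"jaw": 0.5}
    - {"ax": 0,"ay": 0,"az": 0,"tx": 0,"ty": 0,"tz": 0,"jaw": 0.3}
    - {"ax": 0,"ay": 0,"az": 0,"tx": 0,"ty": 0,"tz": 0,"jaw": 0}
    - {"ax": 0,"ay": 0,"az": 0,"tx": 0,"ty": 0,"tz": 0,"jaw": 0}

```text
time_s: 11.58
ee_pos: [564.5, -177.1, 37.3]
tool_rot: [2.078, 2.355, 0.0]
force: [0.9, 0.4, 0.5]
finger_gap: 41.2
```

jog_arm:
  rows:
    - {"ax": 0,"ay": 0,"az": 0,"tx": 0,"ty": 0,"tz": -0.3,"jaw": 0}
    - {"ax": 0,"ay": 0,"az": 0,"tx": 0,"ty": 0,"tz": -0.5,"jaw": 0}
    - {"ax": 0,"ay": 0,"az": 0,"tx": 0,"ty": 0,"tz": -0.5,"jaw": -1}
    - {"ax": 0,"ay": 0,"az": 0,"tx": 0,"ty": 0,"tz": -0.5,"jaw": -1}
    - {"ax": 0,"ay": 0,"az": 0,"tx": 0,"ty": 0,"tz": -0.5,"jaw": -1}
    - {"ax": 0,"ay": 0,"az": 0,"tx": 0,"ty": 0,"tz": -0.3,"jaw": -1}
    - {"ax": 0,"ay": 0,"az": 0,"tx": 0.515,"ty": 0.03,"tz": 0,"jaw": -1}
    - {"ax": 0,"ay": 0,"az": 0,"tx": 0.515,"ty": 0.03,"tz": 0,"jaw": -1}
    - {"ax": 0,"ay": 0,"az": 0,"tx": 0.515,"ty": 0.03,"tz": 0,"jaw": -1}
    - {"ax": 0,"ay": 0,"az": 0,"tx": 0.515,"ty": 0,"tz": 0,"jaw": -1}
    - {"ax": 0,"ay": 0,"az": 0,"tx": 0,"ty": 0,"tz": 0,"jaw": -1}

```text
time_s: 12.95
ee_pos: [547.2, 31.3, 297.4]
tool_rot: [2.074, 2.36, 0.001]
force: [-0.7, -1.6, -0.3]
finger_gap: 87.8
```

```bash
python3 - <<'E'
from h import *
s=sensors.get_state(); print(s['time_s'],s['ee_pos'],s['tool_rot'],s['force'])
c,a=snap('top','t1'); c,b=snap('scene','s1'); c,w=snap('wrist','w3')
top=cv2.resize(a[90:220,300:440],None,fx=2.8,fy=2.8,interpolation=cv2.INTER_CUBIC)[:360,:392]
sc=cv2.resize(b[75:215,260:400],None,fx=2.6,fy=2.6,interpolation=cv2.INTER_CUBIC)[:360]
o=np.zeros((600,790,3),np.uint8); o[:top.shape[0],:392]=top; o[:sc.shape[0],400:400+sc.shape[1]]=sc
o[365:600,:376]=cv2.resize(w,(376,235)); cv2.imwrite('pics/m1.png',o[:,:,::-1])
E
```

```text
12.95 [547.17916351  31.34693834 297.38512055] [2.07373342e+00 2.35985878e+00 1.36627793e-03] [-0.7104602  -1.57609427 -0.34486658]
```

View pics/m1.png

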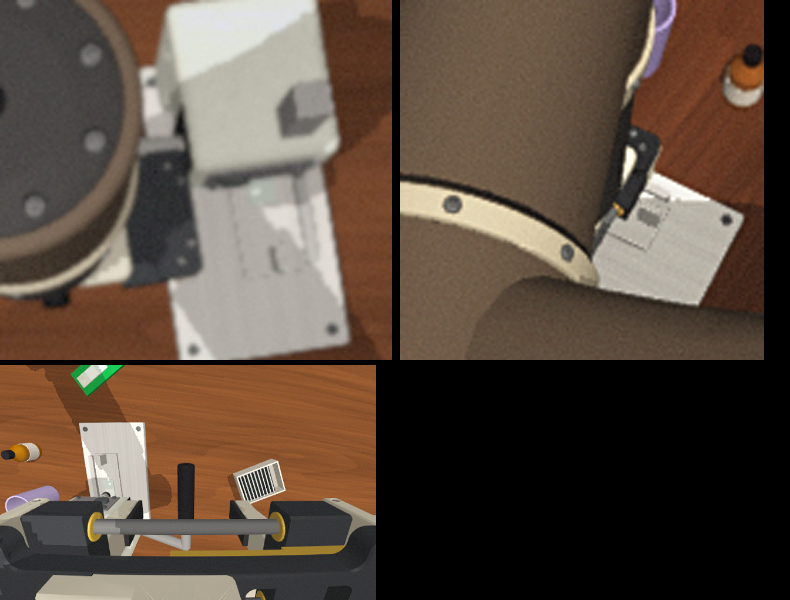

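The montage shows the carrier against the rail under the head, the bystanders in place, and the handle bar standing between the open jaws (wrist view, about (186,495) in the montage). I'll crop once more to check it is flush.

```bash
python3 - <<'E'
import cv2,numpy as np
a=cv2.imread('pics/t1.png')[145:220,355:430]; w=cv2.imread('pics/w3.png')[90:240,125:325]
o=np.zeros((600,800,3),np.uint8)
o[:375,:375]=cv2.resize(a,None,fx=5,fy=5,interpolation=cv2.INTER_CUBIC)
b=cv2.resize(w[:,:130],None,fx=3.2,fy=4,interpolation=cv2.INTER_CUBIC); o[:600,380:380+b.shape[1]]=b
cv2.imwrite('pics/m2.png',o)
E
```

```text
(no output)
```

View pics/m2.png

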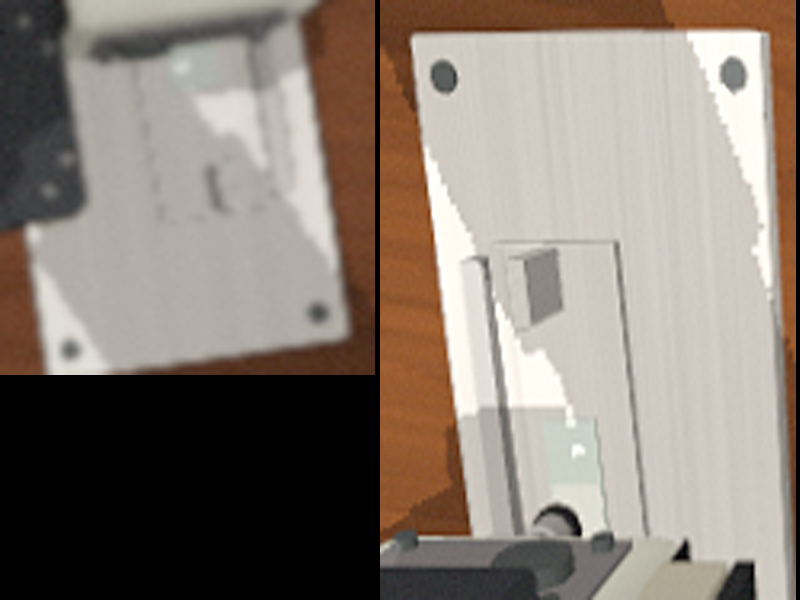

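```bash
python3 - <<'E'
from h import *
c=eyes.get_calibration('wrist'); ct=eyes.get_calibration('top')
t=np.array([654.5,-164.0]);th=.125;M=np.array([[np.cos(th),-np.sin(th)],[np.sin(th),np.cos(th)]])
f=lambda c,p,z:(M.T@(onz(c,p,z)[:2]-t)).round(1)
w=lambda p:(125+(p[0]-380)/3.2,90+p[1]/4)
q=lambda p:(355+p[0]/5-.4,145+p[1]/5-.4)
for n,p,z in [('bedL',(413,33),20),('bedR',(768,33),20),('bedL2',(467,520),20),('nearL',(495,242),28),('nearR',(616,243),28),('R2',(645,530),28),('railend out',(462,258),34),('rail in near',(486,258),34),('rail far',(520,530),34)]: print('w',n,f(c,w(p),z))
for n,p,z in [('bedR',(350,336),20),('nearL',(163,220),28),('nearR',(275,205),28),('L2',(136,60),28)]: print('t',n,f(ct,q(p),z))
# handle
im=cv2.imread('pics/w3.png').astype(int)
m=(im.max(2)<45).astype(np.uint8); m[:165]=0; m[245:]=0; m[:,:290]=0; m[:,350:]=0
ys,xs=np.nonzero(m)
for r in (175,200,225):
    x=xs[ys==r]; print(r,x.min(),x.max(),f(c,((x.min()+x.max())/2,r),250))
print(f(c,(316,ys.min()),245))
E
```

```text
w bedL [-178.   -55.7]
w bedR [-176.   105.3]
w bedL2 [  8.9 -59.7]
w nearL [-103.6  -24.2]
w nearR [-102.8   32.4]
w R2 [ 9.8 34. ]
w railend out [-98.6 -37.2]
w rail in near [-98.5 -26. ]
w rail far [  7.6 -25.4]
t bedR [-179.4  -60.8]
t nearL [-104.4   29. ]
t nearR [-105.3  -30.8]
t L2 [-18.2  29.6]
175 303 330 [-113.6  205.2]
200 303 330 [-94.9 205.2]
225 303 329 [-75.2 204.8]
[-118.5  204.8]
```

Flush is confirmed: near end at x ≈ -105, sides at y ≈ ±30, angle under 0.01 rad. Next I descend over the handle.

jog_arm:
  rows:
    - {"ax": 0,"ay": 0,"az": 0,"tx": -0.02,"ty": 0,"tz": 0.24,"jaw": -1}
    - {"ax": 0,"ay": 0,"az": 0,"tx": 0,"ty": 0,"tz": 0.24,"jaw": -1}
    - {"ax": 0,"ay": 0,"az": 0,"tx": 0,"ty": 0,"tz": 0.23,"jaw": -1}
    - {"ax": 0,"ay": 0,"az": 0,"tx": 0,"ty": 0,"tz": 0,"jaw": 0}
    - {"ax": 0,"ay": 0,"az": 0,"tx": 0,"ty": 0,"tz": 0,"jaw": 0.3}
    - {"ax": 0,"ay": 0,"az": 0,"tx": 0,"ty": 0,"tz": 0,"jaw": 0.3}

```text
time_s: 13.85
ee_pos: [548.4, 26.3, 227.3]
tool_rot: [2.078, 2.355, 0.002]
force: [0.2, 0.3, -1.1]
finger_gap: 63.2
```

jog_arm:
  rows:
    - {"ax": 0,"ay": 0,"az": 0,"tx": 0,"ty": 0,"tz": 0,"jaw": 0.4}
    - {"ax": 0,"ay": 0,"az": 0,"tx": 0,"ty": 0,"tz": 0,"jaw": 0.45}
    - {"ax": 0,"ay": 0,"az": 0,"tx": 0,"ty": 0,"tz": 0,"jaw": 0.6}
    - {"ax": 0,"ay": 0,"az": 0,"tx": 0,"ty": 0,"tz": 0,"jaw": 1}
    - {"ax": 0,"ay": 0,"az": 0,"tx": 0,"ty": 0,"tz": 0,"jaw": 1}
    - {"ax": 0,"ay": 0,"az": 0,"tx": 0,"ty": 0,"tz": 0,"jaw": 1}
  newtons: 30

```text
time_s: 14.6
ee_pos: [547.6, 28.5, 226.2]
tool_rot: [-2.076, -2.355, -0.004]
force: [-3.8, 8.7, 2.4]
finger_gap: 21.4
```

jog_arm:
  rows:
    - {"ax": 0,"ay": 0,"az": 0,"tx": 0.015,"ty": 0,"tz": 0,"jaw": 1}
    - {"ax": 0,"ay": 0,"az": 0,"tx": 0,"ty": 0,"tz": 0,"jaw": 1}
  newtons: 40

```text
time_s: 14.85
ee_pos: [547.5, 28.6, 226.2]
tool_rot: [-2.078, -2.356, -0.001]
force: [-0.7, 5.0, 0.9]
finger_gap: 21.0
```

jog_arm:
  rows:
    - {"ax": 0,"ay": 0,"az": 0,"tx": 0.026,"ty": 0,"tz": 0.054,"jaw": 1}
    - {"ax": 0,"ay": 0,"az": 0,"tx": 0.026,"ty": 0,"tz": 0.054,"jaw": 1}
    - {"ax": 0,"ay": 0,"az": 0,"tx": 0.025,"ty": 0,"tz": 0.055,"jaw": 1}
    - {"ax": 0,"ay": 0,"az": 0,"tx": 0,"ty": 0,"tz": 0,"jaw": 1}
    - {"ax": 0,"ay": 0,"az": 0,"tx": 0,"ty": 0,"tz": 0,"jaw": 1}

```text
time_s: 15.48
ee_pos: [546.7, 35.5, 210.8]
tool_rot: [2.077, 2.356, 0.0]
force: [-4.2, 3.0, 7.2]
finger_gap: 20.7
```

jog_arm:
  rows:
    - {"ax": 0,"ay": 0,"az": 0,"tx": 0.015,"ty": 0,"tz": 0.042,"jaw": 1}
    - {"ax": 0,"ay": 0,"az": 0,"tx": 0.015,"ty": 0,"tz": 0.042,"jaw": 1}
    - {"ax": 0,"ay": 0,"az": 0,"tx": 0,"ty": 0,"tz": 0,"jaw": 1}
    - {"ax": 0,"ay": 0,"az": 0,"tx": 0,"ty": 0,"tz": 0,"jaw": 1}

```text
time_s: 15.98
ee_pos: [546.3, 38.6, 202.3]
tool_rot: [2.077, 2.356, 0.0]
force: [-4.2, 3.8, 6.6]
finger_gap: 21.1
```

jog_arm:
  rows:
    - {"ax": 0,"ay": 0,"az": 0,"tx": 0.015,"ty": 0,"tz": 0.042,"jaw": 1}
    - {"ax": 0,"ay": 0,"az": 0,"tx": 0.015,"ty": 0,"tz": 0.042,"jaw": 1}
    - {"ax": 0,"ay": 0,"az": 0,"tx": 0,"ty": 0,"tz": 0,"jaw": 1}
    - {"ax": 0,"ay": 0,"az": 0,"tx": 0,"ty": 0,"tz": 0,"jaw": 1}

```text
time_s: 16.48
ee_pos: [546.0, 41.3, 193.9]
tool_rot: [2.077, 2.356, -0.0]
force: [-3.6, 2.2, 7.7]
finger_gap: 21.3
```

jog_arm:
  rows:
    - {"ax": 0,"ay": 0,"az": 0,"tx": 0.012,"ty": 0,"tz": 0.043,"jaw": 1}
    - {"ax": 0,"ay": 0,"az": 0,"tx": 0.012,"ty": 0,"tz": 0.043,"jaw": 1}
    - {"ax": 0,"ay": 0,"az": 0,"tx": 0,"ty": 0,"tz": 0,"jaw": 1}
    - {"ax": 0,"ay": 0,"az": 0,"tx": 0,"ty": 0,"tz": 0,"jaw": 1}

```text
time_s: 16.98
ee_pos: [545.7, 43.7, 185.2]
tool_rot: [2.077, 2.356, -0.0]
force: [-3.3, 2.2, 6.2]
finger_gap: 20.7
```

jog_arm:
  rows:
    - {"ax": 0,"ay": 0,"az": 0,"tx": 0.01,"ty": 0,"tz": 0.044,"jaw": 1}
    - {"ax": 0,"ay": 0,"az": 0,"tx": 0.01,"ty": 0,"tz": 0.044,"jaw": 1}
    - {"ax": 0,"ay": 0,"az": 0,"tx": 0,"ty": 0,"tz": 0,"jaw": 1}
    - {"ax": 0,"ay": 0,"az": 0,"tx": 0,"ty": 0,"tz": 0,"jaw": 1}

```text
time_s: 17.48
ee_pos: [545.5, 45.6, 176.5]
tool_rot: [2.077, 2.356, -0.0]
force: [-2.8, 2.1, 6.1]
finger_gap: 21.0
```

jog_arm:
  rows:
    - {"ax": 0,"ay": 0,"az": 0,"tx": 0.008,"ty": 0,"tz": 0.045,"jaw": 1}
    - {"ax": 0,"ay": 0,"az": 0,"tx": 0.007,"ty": 0,"tz": 0.045,"jaw": 1}
    - {"ax": 0,"ay": 0,"az": 0,"tx": 0,"ty": 0,"tz": 0,"jaw": 1}
    - {"ax": 0,"ay": 0,"az": 0,"tx": 0,"ty": 0,"tz": 0,"jaw": 1}

```text
time_s: 17.98
ee_pos: [545.2, 47.2, 167.3]
tool_rot: [2.077, 2.356, -0.0]
force: [-3.5, 2.3, 6.6]
finger_gap: 20.9
```

```bash
python3 - <<'E'
from h import *
for i in range(4):
    s=sensors.get_state(); eyes.read_camera('wrist'); print(s['time_s'],s['force'].round(2),s['ee_pos'].round(1))
E
```

```text
17.975 [-3.53  2.28  6.65] [545.2  47.2 167.3]
18.025 [-2.85  2.44  7.26] [545.2  47.2 167.4]
18.075 [-3.77  1.98  7.31] [545.2  47.2 167.4]
18.125 [-3.29  2.65  6.16] [545.3  47.2 167.4]
```

jog_arm:
  rows:
    - {"ax": 0,"ay": 0,"az": 0,"tx": 0.005,"ty": 0,"tz": 0.045,"jaw": 1}
    - {"ax": 0,"ay": 0,"az": 0,"tx": 0.005,"ty": 0,"tz": 0.045,"jaw": 1}
    - {"ax": 0,"ay": 0,"az": 0,"tx": 0,"ty": 0,"tz": 0,"jaw": 1}
    - {"ax": 0,"ay": 0,"az": 0,"tx": 0,"ty": 0,"tz": 0,"jaw": 1}

```text
time_s: 18.68
ee_pos: [545.1, 48.4, 158.6]
tool_rot: [2.077, 2.356, 0.0]
force: [-4.1, 3.7, 8.8]
finger_gap: 21.0
```

jog_arm:
  rows:
    - {"ax": 0,"ay": 0,"az": 0,"tx": 0.003,"ty": 0,"tz": 0.045,"jaw": 1}
    - {"ax": 0,"ay": 0,"az": 0,"tx": 0.002,"ty": 0,"tz": 0.045,"jaw": 1}
    - {"ax": 0,"ay": 0,"az": 0,"tx": 0,"ty": 0,"tz": 0,"jaw": 1}
    - {"ax": 0,"ay": 0,"az": 0,"tx": 0,"ty": 0,"tz": 0,"jaw": 1}

```text
time_s: 19.18
ee_pos: [545.1, 49.2, 149.8]
tool_rot: [2.077, 2.356, 0.001]
force: [-5.8, 4.5, 10.8]
finger_gap: 21.4
```

```bash
cat > m.py <<'E'
from h import *
F=[]
for i in range(6):
    s=sensors.get_state(); eyes.read_camera('wrist'); F.append(s['force'])
z=s['ee_pos'][2]+19
print(s['time_s'],np.mean(F,0).round(2),np.std(F,0).round(2),s['ee_pos'].round(1),'theta',.49-np.arcsin((z-160)/180))
E
python3 m.py
```

```text
19.425 [-5.88  4.69 10.45] [0.31 0.4  0.66] [545.1  49.1 149.8] theta 0.4409616437193072
```

jog_arm:
  rows:
    - {"ax": 0,"ay": 0,"az": 0,"tx": 0.001,"ty": 0,"tz": 0.036,"jaw": 1}
    - {"ax": 0,"ay": 0,"az": 0,"tx": 0,"ty": 0,"tz": 0.036,"jaw": 1}
    - {"ax": 0,"ay": 0,"az": 0,"tx": 0,"ty": 0,"tz": 0.036,"jaw": 1}
    - {"ax": 0,"ay": 0,"az": 0,"tx": 0,"ty": 0,"tz": 0.036,"jaw": 1}
    - {"ax": 0,"ay": 0,"az": 0,"tx": 0,"ty": 0,"tz": 0,"jaw": 1}
    - {"ax": 0,"ay": 0,"az": 0,"tx": 0,"ty": 0,"tz": 0,"jaw": 1}

```text
time_s: 20.23
ee_pos: [545.1, 49.6, 135.8]
tool_rot: [2.077, 2.356, 0.002]
force: [-8.2, 7.2, 15.6]
finger_gap: 20.8
```

```bash
python3 m.py
```

```text
20.475 [-8.25  6.91 15.07] [0.3  0.44 0.36] [545.1  49.6 135.9] theta 0.518464399863457
```

jog_arm:
  rows:
    - {"ax": 0,"ay": 0,"az": 0,"tx": 0,"ty": 0,"tz": 0.025,"jaw": 1}
    - {"ax": 0,"ay": 0,"az": 0,"tx": 0,"ty": 0,"tz": 0.025,"jaw": 1}
    - {"ax": 0,"ay": 0,"az": 0,"tx": 0,"ty": 0,"tz": 0.025,"jaw": 1}
    - {"ax": 0,"ay": 0,"az": 0,"tx": 0,"ty": 0,"tz": 0,"jaw": 1}
    - {"ax": 0,"ay": 0,"az": 0,"tx": 0,"ty": 0,"tz": 0,"jaw": 1}
    - {"ax": 0,"ay": 0,"az": 0,"tx": 0,"ty": 0,"tz": 0,"jaw": 1}
    - {"ax": 0,"ay": 0,"az": 0,"tx": 0,"ty": 0,"tz": 0,"jaw": 1}
    - {"ax": 0,"ay": 0,"az": 0,"tx": 0,"ty": 0,"tz": 0,"jaw": 1}
    - {"ax": 0,"ay": 0,"az": 0,"tx": 0,"ty": 0,"tz": 0,"jaw": 1}
    - {"ax": 0,"ay": 0,"az": 0,"tx": 0,"ty": 0,"tz": 0,"jaw": 1}
    - {"ax": 0,"ay": 0,"az": 0,"tx": 0,"ty": 0,"tz": 0,"jaw": 1}

```text
time_s: 21.9
ee_pos: [545.1, 49.5, 128.6]
tool_rot: [2.076, 2.356, 0.002]
force: [-9.4, 6.9, 16.7]
finger_gap: 21.0
```

```bash
python3 m.py
```

```text
22.15 [-8.9   6.07 16.27] [0.79 0.5  0.34] [545.1  49.5 128.6] theta 0.5588576044822234
```

jog_arm:
  rows:
    - {"ax": 0,"ay": 0,"az": 0,"tx": 0,"ty": 0,"tz": 0.025,"jaw": 1}
    - {"ax": 0,"ay": 0,"az": 0,"tx": 0,"ty": 0,"tz": 0,"jaw": 1}
    - {"ax": 0,"ay": 0,"az": 0,"tx": 0,"ty": 0,"tz": 0,"jaw": 1}
    - {"ax": 0,"ay": 0,"az": 0,"tx": 0,"ty": 0,"tz": 0,"jaw": 1}
    - {"ax": 0,"ay": 0,"az": 0,"tx": 0,"ty": 0,"tz": 0,"jaw": 1}
    - {"ax": 0,"ay": 0,"az": 0,"tx": 0,"ty": 0,"tz": 0,"jaw": 1}
    - {"ax": 0,"ay": 0,"az": 0,"tx": 0,"ty": 0,"tz": 0,"jaw": 1}
    - {"ax": 0,"ay": 0,"az": 0,"tx": 0,"ty": 0,"tz": 0,"jaw": 1}

```text
time_s: 23.2
ee_pos: [545.1, 49.3, 126.2]
tool_rot: [2.076, 2.356, 0.002]
force: [-9.3, 5.7, 17.7]
finger_gap: 21.0
```

```bash
python3 m.py
```

```text
23.45 [-9.07  5.74 17.57] [0.35 0.34 0.45] [545.1  49.4 126.2] theta 0.5721430007879575
```

jog_arm:
  rows:
    - {"ax": 0,"ay": 0,"az": 0,"tx": 0.002,"ty": 0,"tz": -0.03,"jaw": 1}
    - {"ax": 0,"ay": 0,"az": 0,"tx": 0.002,"ty": 0,"tz": -0.042,"jaw": 1}
    - {"ax": 0,"ay": 0,"az": 0,"tx": 0.002,"ty": 0,"tz": -0.042,"jaw": 1}
    - {"ax": 0,"ay": 0,"az": 0,"tx": -0.001,"ty": 0,"tz": -0.045,"jaw": 1}
    - {"ax": 0,"ay": 0,"az": 0,"tx": -0.002,"ty": 0,"tz": -0.045,"jaw": 1}
    - {"ax": 0,"ay": 0,"az": 0,"tx": -0.002,"ty": 0,"tz": -0.045,"jaw": 1}
    - {"ax": 0,"ay": 0,"az": 0,"tx": -0.003,"ty": 0,"tz": -0.045,"jaw": 1}
    - {"ax": 0,"ay": 0,"az": 0,"tx": -0.005,"ty": 0,"tz": -0.044,"jaw": 1}
    - {"ax": 0,"ay": 0,"az": 0,"tx": -0.006,"ty": 0,"tz": -0.044,"jaw": 1}
    - {"ax": 0,"ay": 0,"az": 0,"tx": -0.007,"ty": 0,"tz": -0.044,"jaw": 1}
    - {"ax": 0,"ay": 0,"az": 0,"tx": -0.008,"ty": 0,"tz": -0.044,"jaw": 1}
    - {"ax": 0,"ay": 0,"az": 0,"tx": 0,"ty": 0,"tz": 0,"jaw": 1}

```text
time_s: 25.0
ee_pos: [545.5, 45.6, 171.7]
tool_rot: [2.078, 2.355, -0.001]
force: [3.5, -3.4, -0.1]
finger_gap: 21.0
```

```bash
python3 m.py
```

```text
25.25 [ 2.62 -4.56  0.04] [0.44 0.56 0.63] [545.5  45.7 171.5] theta 0.31971364095402477
```

jog_arm:
  rows:
    - {"ax": 0,"ay": 0,"az": 0,"tx": -0.009,"ty": 0,"tz": -0.044,"jaw": 1}
    - {"ax": 0,"ay": 0,"az": 0,"tx": -0.01,"ty": 0,"tz": -0.044,"jaw": 1}
    - {"ax": 0,"ay": 0,"az": 0,"tx": -0.011,"ty": 0,"tz": -0.044,"jaw": 1}
    - {"ax": 0,"ay": 0,"az": 0,"tx": -0.011,"ty": 0,"tz": -0.043,"jaw": 1}
    - {"ax": 0,"ay": 0,"az": 0,"tx": -0.012,"ty": 0,"tz": -0.043,"jaw": 1}
    - {"ax": 0,"ay": 0,"az": 0,"tx": -0.014,"ty": 0,"tz": -0.042,"jaw": 1}
    - {"ax": 0,"ay": 0,"az": 0,"tx": -0.015,"ty": 0,"tz": -0.042,"jaw": 1}
    - {"ax": 0,"ay": 0,"az": 0,"tx": -0.016,"ty": 0,"tz": -0.042,"jaw": 1}
    - {"ax": 0,"ay": 0,"az": 0,"tx": -0.017,"ty": 0,"tz": -0.042,"jaw": 1}
    - {"ax": 0,"ay": 0,"az": 0,"tx": 0,"ty": 0,"tz": 0,"jaw": 1}

```text
time_s: 26.55
ee_pos: [547.1, 31.9, 209.5]
tool_rot: [2.078, 2.353, -0.006]
force: [9.9, -17.2, -8.7]
finger_gap: 21.1
```

```bash
python3 m.py
```

```text
26.8 [  9.86 -16.43  -8.42] [0.21 0.4  0.58] [547.   32.  209.2] theta 0.10121000934587299
```

jog_arm:
  rows:
    - {"ax": 0,"ay": 0,"az": 0,"tx": -0.015,"ty": 0,"tz": 0,"jaw": 1}
    - {"ax": 0,"ay": 0,"az": 0,"tx": -0.015,"ty": 0,"tz": 0,"jaw": 1}
    - {"ax": 0,"ay": 0,"az": 0,"tx": 0,"ty": 0,"tz": 0,"jaw": 1}

```text
time_s: 27.22
ee_pos: [547.2, 31.6, 209.8]
tool_rot: [2.078, 2.356, -0.0]
force: [3.4, -4.7, -2.9]
finger_gap: 21.1
```

```bash
python3 m.py; python3 - <<'E'
from h import *
c,w=snap('wrist','w4'); c2,a=snap('top','t2'); c3,b=snap('scene','s4')
o=np.zeros((600,800,3),np.uint8); o[:400,:640]=w
o[400:600,:200]=cv2.resize(a[80:180,295:395],(200,200)); o[400:600,210:410]=cv2.resize(b[110:210,260:360],(200,200))
cv2.imwrite('pics/m3.png',o[:,:,::-1])
E
```

```text
27.475 [ 4.06 -4.53 -2.7 ] [0.49 0.44 0.75] [547.2  31.6 209.8] theta 0.09767010272082133
```

View pics/m3.png

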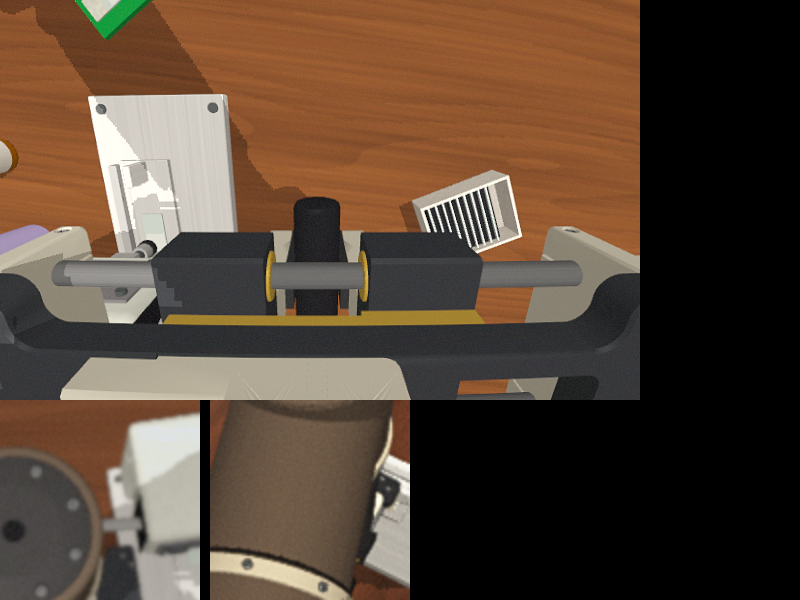

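The wrist view shows the bar between the pads with its end at (317,205). The bystanders and the carrier look unmoved. The bar may already be at its stop after slipping a little in the pads, so I'll probe gently upward.

jog_arm:
  rows:
    - {"ax": 0,"ay": 0,"az": 0,"tx": -0.01,"ty": 0,"tz": -0.02,"jaw": 1}
    - {"ax": 0,"ay": 0,"az": 0,"tx": -0.01,"ty": 0,"tz": -0.02,"jaw": 1}
    - {"ax": 0,"ay": 0,"az": 0,"tx": 0,"ty": 0,"tz": 0,"jaw": 1}

```text
time_s: 28.05
ee_pos: [547.4, 29.6, 213.9]
tool_rot: [2.078, 2.356, -0.001]
force: [3.9, -4.2, -2.1]
finger_gap: 21.3
```

```bash
python3 m.py; python3 - <<'E'
from h import *
c=eyes.get_calibration('wrist')
t=np.array([654.5,-164.0]);th=.125;n=np.array([np.cos(th),np.sin(th)])
for r in (200,205,210):
    p,d=ray(c,(317,r)); k=(-120-n@(p[:2]-t))/(n@d[:2]); print(r,(p+k*d).round(1))
E
```

```text
28.3 [ 3.74 -4.33 -2.83] [0.44 0.44 0.45] [547.3  29.6 213.8] theta 0.07376291792074302
200 [509.6  26.3 249. ]
205 [509.6  26.3 256.1]
210 [509.6  26.3 262.5]
```

jog_arm:
  rows:
    - {"ax": 0,"ay": 0,"az": 0,"tx": -0.01,"ty": 0,"tz": -0.02,"jaw": 1}
    - {"ax": 0,"ay": 0,"az": 0,"tx": -0.01,"ty": 0,"tz": -0.02,"jaw": 1}
    - {"ax": 0,"ay": 0,"az": 0,"tx": 0,"ty": 0,"tz": 0,"jaw": 1}

```text
time_s: 28.72
ee_pos: [547.3, 28.5, 216.0]
tool_rot: [-2.078, -2.354, 0.001]
force: [8.3, -1.4, -13.5]
finger_gap: 20.9
```

jog_arm:
  rows:
    - {"ax": 0,"ay": 0,"az": 0,"tx": -0.01,"ty": 0,"tz": -0.02,"jaw": 1}
    - {"ax": 0,"ay": 0,"az": 0,"tx": -0.01,"ty": 0,"tz": -0.02,"jaw": 1}
    - {"ax": 0,"ay": 0,"az": 0,"tx": 0,"ty": 0,"tz": 0,"jaw": 1}

```text
time_s: 29.1
ee_pos: [547.1, 28.2, 216.7]
tool_rot: [-2.076, -2.351, 0.001]
force: [14.7, 4.6, -32.9]
finger_gap: 21.0
```

jog_arm:
  rows:
    - {"ax": 0,"ay": 0,"az": 0,"tx": 0.005,"ty": 0,"tz": 0.02,"jaw": 1}
    - {"ax": 0,"ay": 0,"az": 0,"tx": 0.002,"ty": 0,"tz": 0.015,"jaw": 1}
    - {"ax": 0,"ay": 0,"az": 0,"tx": 0,"ty": 0,"tz": 0,"jaw": 1}

```text
time_s: 29.48
ee_pos: [547.3, 28.4, 216.2]
tool_rot: [-2.076, -2.354, -0.0]
force: [5.8, 3.7, -15.0]
finger_gap: 20.9
```

jog_arm:
  rows:
    - {"ax": 0,"ay": 0,"az": 0,"tx": 0,"ty": 0,"tz": 0,"jaw": 0.4}
    - {"ax": 0,"ay": 0,"az": 0,"tx": 0,"ty": 0,"tz": 0,"jaw": 0.2}
    - {"ax": 0,"ay": 0,"az": 0,"tx": 0,"ty": 0,"tz": 0,"jaw": 0}
    - {"ax": 0,"ay": 0,"az": 0,"tx": 0,"ty": 0,"tz": 0,"jaw": -1}
    - {"ax": 0,"ay": 0,"az": 0,"tx": 0,"ty": 0,"tz": 0,"jaw": -1}
    - {"ax": 0,"ay": 0,"az": 0,"tx": 0,"ty": 0,"tz": 0,"jaw": -1}

```text
time_s: 30.22
ee_pos: [547.7, 26.6, 218.4]
tool_rot: [2.078, 2.356, 0.0]
force: [-0.4, -0.1, -0.3]
finger_gap: 68.4
```

jog_arm:
  rows:
    - {"ax": 0,"ay": 0,"az": 0,"tx": 0,"ty": 0,"tz": -0.2,"jaw": -1}
    - {"ax": 0,"ay": 0,"az": 0,"tx": 0,"ty": 0,"tz": -0.4,"jaw": -1}
    - {"ax": 0,"ay": 0,"az": 0,"tx": 0,"ty": 0,"tz": -0.4,"jaw": -1}
    - {"ax": 0,"ay": 0,"az": 0,"tx": 0.4,"ty": 0,"tz": -0.2,"jaw": -1}
    - {"ax": 0,"ay": 0,"az": 0,"tx": 0.5,"ty": -0.1,"tz": 0,"jaw": -1}
    - {"ax": 0,"ay": 0,"az": 0,"tx": 0.5,"ty": -0.1,"tz": 0,"jaw": -1}
    - {"ax": 0,"ay": 0,"az": 0,"tx": 0.5,"ty": -0.1,"tz": 0,"jaw": -1}
    - {"ax": 0,"ay": 0,"az": 0,"tx": 0.5,"ty": -0.1,"tz": 0,"jaw": -1}
    - {"ax": 0,"ay": 0,"az": 0,"tx": 0.5,"ty": -0.1,"tz": 0,"jaw": -1}
    - {"ax": 0,"ay": 0,"az": 0,"tx": 0.3,"ty": 0,"tz": 0,"jaw": -1}
    - {"ax": 0,"ay": 0,"az": 0,"tx": 0,"ty": 0,"tz": 0,"jaw": -1}

```text
time_s: 31.6
ee_pos: [457.6, 339.7, 337.7]
tool_rot: [-2.075, -2.358, 0.002]
force: [-0.0, -0.9, -0.0]
finger_gap: 87.8
```

```bash
python3 - <<'E'
from h import *
s=sensors.get_state(); print(s['time_s'],s['ee_pos'],s['force'],s['dq'].round(3))
c,a=snap('top','t5')
cv2.imwrite('pics/m5.png',cv2.resize(a[75:225,215:495],None,fx=2.8,fy=2.8,interpolation=cv2.INTER_CUBIC)[:,:,::-1])
E
```

```text
31.6 [457.57197127 339.71225871 337.69556106] [-0.00919989 -0.91802933 -0.03747176] [-0.032 -0.021 -0.018  0.004 -0.007  0.02 ]
```

View pics/m5.png

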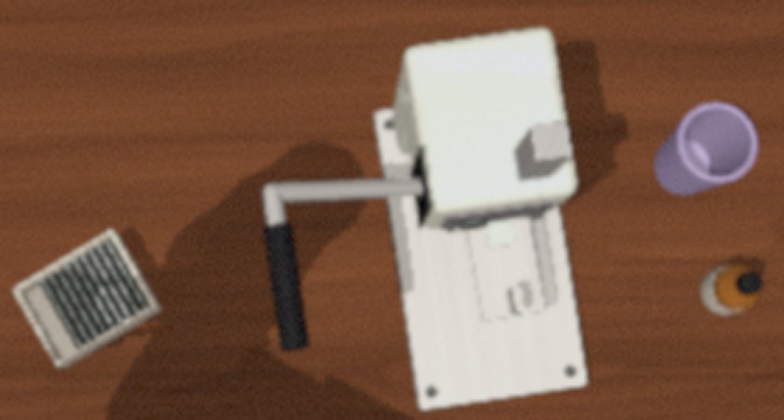

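```bash
python3 -c "
from bench import env; print(env.hand_in())"
```

```text
the job is handed in; nothing more can be done
None
```

I slid the carrier home, pressed the cover glass and eased the lever back to its rest. The job was handed in at about 32 s, and it reports no verdict.

- **Carrier:** I gripped the tab and slid the carrier until I felt about 15 N against the fence and 19 N against the rail. A top view after release put its near end at x ≈ -105 mm and its sides at y ≈ +29 and -31 mm, with the angle under 0.01 rad. All of that fits the home position.
- **Pressing:** I gripped the handle bar and felt the foot land at about 0.38 rad. I then held about 16–17.6 N at the handle for more than 2 s, against about 7 N for the spring and bar friction alone. That works out to 35–40 N at the foot.
- **Easing up:** I raised the lever at about 0.2 rad/s until it met its rest stop. I kept a slight upward pull on it while opening the gripper.
- **Last checks:** The final top view showed the handle back at its starting pixels and the carrier where it was before the press. The box, bottle and tumbler looked unmoved, and the arm was clear of everything.

**What disagreed:** The bar crept about 10 mm through the pads over the whole pull, so the lever angle I worked out from the tool's height was off by up to about 0.05 rad. I judged the foot force mainly from the handle force, and that estimate is good to only a few newtons.

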